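# Check the input selector's key row and release the latched key

### The job

Check the four white keys of the grey input selector with a fingertip: tap each one lightly, in order from left to right, to find the one that is latched down. When all four have been tapped, press the latched key firmly so that it lets go and springs up level with the others, and take the hand away. Do not push the unlatched keys in, and leave the loose things on the bench where they are; nothing is to be picked up.

Things in the scene. Friction and masses are not known exactly. Their poses are not given: they have to be found in the camera images.
- selector: input selector: grey box with black lid, 190 mm wide (y), 100 mm deep (x), fixed to the bench; origin at the centre of its underside, lid 50 mm above it; its x points away from the robot to its coaxial sockets, its y left along the key row, z up. Four identical white keys stand in its lid in a row, 36 mm apart, at x = -8 mm, y = +54, +18, -18, -54 mm
- monitor: fixed monitor behind and left of the box: screen from 90 to 390 mm above the bench, y = -0.17 to +0.34, its face 0.54 (left end) to 0.62 m (right end) ahead of the robot base; a hand coming from the left must pass in front of it or above it. Origin under its foot
- key_a_top (a point): centre of the top face of one white key (cap 26 mm along the box's x, 18 mm along its y); which key stands in which of the four places changes. Top 16 mm above the lid when the key is up, 10.5 mm when it is latched down, 7 mm when pressed fully in
- key_a (a joint): travel of that key in m: 0 up, 0.0055 latched down, 0.009 fully in. An unlatched key starts to give at 2 N, needs 0.9 N more for each mm and comes back up by itself. The latched key starts to give at about 7 N; pressed past about 8 mm (about 11 N; full travel about 13 N) its catch lets go and it rises to 0 when let go
- key_a_frame: dark bezel, 34 x 26 mm, round that key, with the key in it; origin at the key's centre in the plane of the lid, axes as the box's
- key_b_top (a point): centre of the top face of one white key (cap 26 mm along the box's x, 18 mm along its y); which key stands in which of the four places changes. Top 16 mm above the lid when the key is up, 10.5 mm when it is latched down, 7 mm when pressed fully in
- key_b (a joint): travel of that key in m: 0 up, 0.0055 latched down, 0.009 fully in. An unlatched key starts to give at 2 N, needs 0.9 N more for each mm and comes back up by itself. The latched key starts to give at about 7 N; pressed past about 8 mm (about 11 N; full travel about 13 N) its catch lets go and it rises to 0 when let go
- key_b_frame: dark bezel, 34 x 26 mm, round that key, with the key in it; origin at the key's centre in the plane of the lid, axes as the box's
- key_c_top (a point): centre of the top face of one white key (cap 26 mm along the box's x, 18 mm along its y); which key stands in which of the four places changes. Top 16 mm above the lid when the key is up, 10.5 mm when it is latched down, 7 mm when pressed fully in
- key_c (a joint): travel of that key in m: 0 up, 0.0055 latched down, 0.009 fully in. An unlatched key starts to give at 2 N, needs 0.9 N more for each mm and comes back up by itself. The latched key starts to give at about 7 N; pressed past about 8 mm (about 11 N; full travel about 13 N) its catch lets go and it rises to 0 when let go
- key_c_frame: dark bezel, 34 x 26 mm, round that key, with the key in it; origin at the key's centre in the plane of the lid, axes as the box's
- key_d_top (a point): centre of the top face of one white key (cap 26 mm along the box's x, 18 mm along its y); which key stands in which of the four places changes. Top 16 mm above the lid when the key is up, 10.5 mm when it is latched down, 7 mm when pressed fully in
- key_d (a joint): travel of that key in m: 0 up, 0.0055 latched down, 0.009 fully in. An unlatched key starts to give at 2 N, needs 0.9 N more for each mm and comes back up by itself. The latched key starts to give at about 7 N; pressed past about 8 mm (about 11 N; full travel about 13 N) its catch lets go and it rises to 0 when let go
- key_d_frame: dark bezel, 34 x 26 mm, round that key, with the key in it; origin at the key's centre in the plane of the lid, axes as the box's
- mouse: blue and black computer mouse, 108 x 60 x 37 mm; loose bystander, origin at the centre of its underside
- driver: blue-handled screwdriver, 155 mm long, 20 mm high; loose bystander, origin at the centre of its underside
- tee: small steel coaxial tee, 26 x 45 x 13 mm, lying flat; loose bystander, origin at the centre of its underside
- tape: black tape roll, 62 mm across, 19 mm high; loose bystander, origin at the centre of its underside
- meter: yellow hand multimeter, 150 x 74 x 44 mm; loose bystander, origin at the centre of its underside

How it is judged (in metres and radians):
On the way, in this order (a step that is already met when the one before it is completed fails the run):
1. the leftmost key is tapped (fingers touch it with more than 0.5 N) (((y of key_a_top in the frame of selector between 0.036 and 0.075 m and contact force between the fingers and key_a_frame above 0.5 N) or (y of key_b_top in the frame of selector between 0.036 and 0.075 m and contact force between the fingers and key_b_frame above 0.5 N) or (y of key_c_top in the frame of selector between 0.036 and 0.075 m and contact force between the fingers and key_c_frame above 0.5 N) or (y of key_d_top in the frame of selector between 0.036 and 0.075 m and contact force between the fingers and key_d_frame above 0.5 N))), for 0.04 s.
2. the second key from the left is tapped (fingers touch it with more than 0.5 N) (((y of key_a_top in the frame of selector between 0 and 0.036 m and contact force between the fingers and key_a_frame above 0.5 N) or (y of key_b_top in the frame of selector between 0 and 0.036 m and contact force between the fingers and key_b_frame above 0.5 N) or (y of key_c_top in the frame of selector between 0 and 0.036 m and contact force between the fingers and key_c_frame above 0.5 N) or (y of key_d_top in the frame of selector between 0 and 0.036 m and contact force between the fingers and key_d_frame above 0.5 N))), for 0.04 s.
3. the third key from the left is tapped (fingers touch it with more than 0.5 N) (((y of key_a_top in the frame of selector between -0.036 and 0 m and contact force between the fingers and key_a_frame above 0.5 N) or (y of key_b_top in the frame of selector between -0.036 and 0 m and contact force between the fingers and key_b_frame above 0.5 N) or (y of key_c_top in the frame of selector between -0.036 and 0 m and contact force between the fingers and key_c_frame above 0.5 N) or (y of key_d_top in the frame of selector between -0.036 and 0 m and contact force between the fingers and key_d_frame above 0.5 N))), for 0.04 s.
4. the rightmost key is tapped (fingers touch it with more than 0.5 N) (((y of key_a_top in the frame of selector between -0.075 and -0.036 m and contact force between the fingers and key_a_frame above 0.5 N) or (y of key_b_top in the frame of selector between -0.075 and -0.036 m and contact force between the fingers and key_b_frame above 0.5 N) or (y of key_c_top in the frame of selector between -0.075 and -0.036 m and contact force between the fingers and key_c_frame above 0.5 N) or (y of key_d_top in the frame of selector between -0.075 and -0.036 m and contact force between the fingers and key_d_frame above 0.5 N))), for 0.04 s.
5. the key that was latched has been released: it stands up again, within 1 mm of its top position (((value of joint key_a below 0.001 m and distance of key_a_top from where it was at the start of the episode above 0.0045 m) or (value of joint key_b below 0.001 m and distance of key_b_top from where it was at the start of the episode above 0.0045 m) or (value of joint key_c below 0.001 m and distance of key_c_top from where it was at the start of the episode above 0.0045 m) or (value of joint key_d below 0.001 m and distance of key_d_top from where it was at the start of the episode above 0.0045 m))), for 0.2 s.
At the end, for the whole second after the job is handed in: all four keys stand up (travel under 1 mm, at rest), among them the one that was latched at the start (((value of joint key_a below 0.001 m and distance of key_a_top from where it was at the start of the episode above 0.0045 m) or (value of joint key_b below 0.001 m and distance of key_b_top from where it was at the start of the episode above 0.0045 m) or (value of joint key_c below 0.001 m and distance of key_c_top from where it was at the start of the episode above 0.0045 m) or (value of joint key_d below 0.001 m and distance of key_d_top from where it was at the start of the episode above 0.0045 m)) and value of joint each of key_a, key_b, key_c, key_d below 0.001 m and velocity of joint each of key_a, key_b, key_c, key_d below 0.01 m/s); the robot touches nothing.
It fails at once if an unlatched key is pushed in by more than 6 mm ((value of joint key_a above 0.006 m and distance of key_a_top from where it was at the start of the episode above 0.0045 m) or (value of joint key_b above 0.006 m and distance of key_b_top from where it was at the start of the episode above 0.0045 m) or (value of joint key_c above 0.006 m and distance of key_c_top from where it was at the start of the episode above 0.0045 m) or (value of joint key_d above 0.006 m and distance of key_d_top from where it was at the start of the episode above 0.0045 m)).
It fails at once if a loose bystander is moved or lifted by more than 20 mm (distance of any of mouse, driver, tee, tape, meter from where it was at the start of the episode above 0.02 m).
It also fails if it takes over 50 s, if anything falls off the work surface, if the arm or the gripper's body presses on something with over 40 N, if the wrist force passes 120 N, or if a joint passes its speed limit or range.

### The arm

A 6-joint arm with a two-finger parallel gripper is mounted at the origin on a cart in front of the work surface, level with it; the furniture and walls round the work are solid. World frame = base frame: x ahead of the robot, y to its left, z up, the work surface at z = 0. Lengths are in mm, angles in degrees, forces in N, time in s.
With the tool pointing down it reaches from about 300 to 1000 mm from the base axis. Payload 5.1 kg.
Tool frame: the origin (TCP) lies midway between the tips of the shut fingers; the grasp point (between the pads) lies 19 mm behind it; z points along the fingers, y is the line along which they close (so a half turn about z gives the same grasp; the last joint's range is limited). The gripper opens to 95 mm and grips with 3 to 60 N. Pads are 20 mm wide; open, the fingers measure 119 mm over their backs; the gripper's body (75 mm by 180 mm) begins 59 mm behind the grasp point.
Start: joints at [-68.617, 7.093, 94.555, -0, 78.352, -4.733], TCP at [286.085, -583.644, 214.656] pointing down, gripper open.
Joint ranges: [-149.61, 149.61], [-58.7, 133.49], [1.44, 155.28], [-77.14, 257.14], [18.33, 153.61], [-166.67, 166.67]. Speed limits (degrees/s): [147.25, 147.25, 180, 180, 180, 180].

### API

Orientations are given as [roll, pitch, yaw] about the fixed x, y, z axes, in that order (R = Rz(yaw) Ry(pitch) Rx(roll)).
In Python, from plant import r gives the robot as it stands.
- The arm moves only by the shell command python3 -m crank 'ROWS' [FORCE]. ROWS is JSON, a list that holds one entry, the list of rows, each a list of 5 numbers: the finger opening in mm, from 0 to 95.1, then the shift along the world's x, y, z as a fraction of full scale, then the turn about the world's z as a fraction of full scale. In form: [[[jaw, x, y, z, yaw], ...]]. A call has exactly 8 rows; each row shifts and turns the commanded pose from where the row before left it; what a row does not reach is not made up. Full scale, the value 1, is 0.1 m for a shift and 360 degrees for a turn. A row lasts 1/10 s, in which the tool goes at most 50 mm and 8.59 degrees, less where a joint would pass 70% of its speed; a pose out of reach is approached as far as the arm can. A call with a number of a shift or a turn outside -1 to 1 is refused whole. A call with a gripper value outside its range is refused whole. The fingers move at their own pace and stop on an object; FORCE is the grip in N (left out, the last holds). Time passes only in rows, so rows that do not move let the fingers close, or fill a call up. It gives the time, the measured TCP pose, the force, the opening and the grip force at its end, in the units of the state.
- r.get_state(): the state, without advancing time (a new reading comes with each control period).
- r.read_camera(name): name is "side" or "top"; returns a dict with "frame" (384x512x3 uint8, blue, green, red), "intrinsics" (3x3 intrinsics, pixels), "cam_to_world" (4x4, takes a point from camera to world coordinates). Camera axes: x right, y up, looking along -z (the intrinsics and any distortion apply to the point x, -y, -z); pixel columns grow to the right and rows downward; lengths in mm; the calibration is good to about 2 mm. A picture is of the moment at which its call begins. There is no depth.
- r.close_job(): hands the job in; it is judged then, once.
The state is a dict: "t": time; "joint_pos": joint angles; "qvel": joint speeds; "effort": joint torques, N m; "tool_pos": TCP position; "tool_rot": TCP orientation; "wrist_force": force on the tool from outside, world axes, zero at the start; "torque": the same for the moment, N m; "gripper_width": opening from 0.0 (shut) to 1.0 (fully open); "finger_force": force on a finger pad.
Only numpy, scipy, OpenCV 4.12 (cv2) and the standard library are available. Lean on these libraries where they do the work, as an engineer would, in place of code of your own. Each camera call takes 0.05 s, during which the arm holds its last target. There are 200 camera calls.

## Working session

There is one attempt and no reset: what is moved stays moved. The work goes in short steps, Python scripts to look and compute and a shell command to move; the robot and the scene stay as the last step left them, time stands still between calls to the robot, and variables do not carry over. Pictures are saved under pics/ and viewed, at most 10 in all, crops included, and the job is handed in when it is done.

```bash
mkdir -p pics; python3 - <<'E'
from plant import r
import cv2,pickle
for n in("top","side"):
    c=r.read_camera(n); cv2.imwrite(f"pics/{n}0.png",c["frame"]); pickle.dump(c,open(f"{n}.pkl","wb"))
    print(n,c["intrinsics"],c["cam_to_world"],c.keys())
print(r.get_state())
E
```

```text
top [[462.56735623   0.         255.9387813 ]
 [  0.         462.56735623 191.32393364]
 [  0.           0.           1.        ]] [[ 1.42180533e-02  9.93320762e-01 -1.14506376e-01  2.60357876e+02]
 [-9.99638094e-01  1.67363399e-02  2.10612396e-02  3.34599674e+01]
 [ 2.28369842e-02  1.14165485e-01  9.93199232e-01  1.69103436e+03]
 [ 0.00000000e+00  0.00000000e+00  0.00000000e+00  1.00000000e+00]] dict_keys(['frame', 'intrinsics', 'cam_to_world'])
side [[370.77743574   0.         256.24886889]
 [  0.         370.77743574 189.98840036]
 [  0.           0.           1.        ]] [[ 9.99214818e-01 -3.81071446e-03 -3.94363501e-02  3.96167516e+02]
 [-3.56485588e-02  3.47887699e-01 -9.36858222e-01 -1.05506496e+03]
 [ 1.72895203e-02  9.37528467e-01  3.47478698e-01  4.81942314e+02]
 [ 0.00000000e+00  0.00000000e+00  0.00000000e+00  1.00000000e+00]] dict_keys(['frame', 'intrinsics', 'cam_to_world'])
{'t': 0.1, 'joint_pos': array([-6.86197909e+01,  7.12747117e+00,  9.46243279e+01, -1.40461001e-03,
        7.83522036e+01, -4.73261611e+00]), 'qvel': array([ 0.00814054, -0.10131385, -0.12327105, -0.00416355, -0.08692159,
        0.08953327]), 'effort': array([-1.87742189e-04, -4.18884265e+01, -3.61095071e+01,  7.77159934e-02,
        4.61429323e-02, -5.93962204e-05]), 'tool_pos': array([ 285.85051009, -583.137557  ,  213.55572587]), 'tool_rot': array([-1.79896238e+02, -7.21034721e-03,  2.61131035e+01]), 'wrist_force': array([ 0.6310402 , -0.01769691, -0.70180829]), 'torque': array([-0.02301268,  0.01520874,  0.0132151 ]), 'finger_force': 0.0, 'gripper_width': 1.0002135393335314}
```

View pics/top0.png

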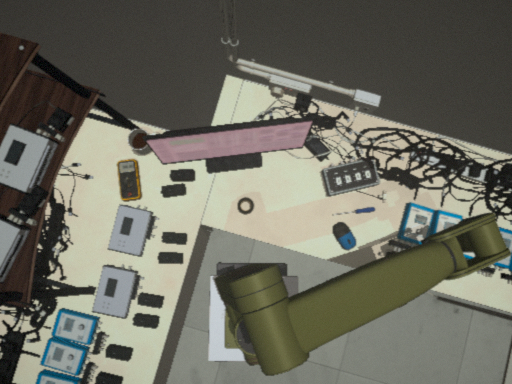

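View pics/side0.png

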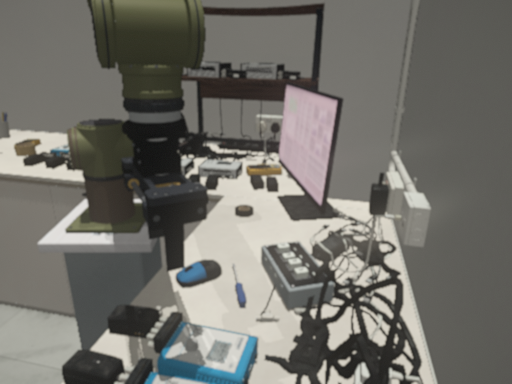

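The selector is at about (350,176) in the top view, with the keys along columns 335–368. In the side view it is at (298,270). I'll enlarge both.

```bash
python3 - <<'E'
import cv2,pickle,numpy as np
a=cv2.imread("pics/top0.png")[150:205,310:390];b=cv2.imread("pics/side0.png")[230:315,250:345]
f=lambda m,k,:cv2.resize(m,None,fx=k,fy=k,interpolation=cv2.INTER_CUBIC)
cv2.imwrite("pics/topc.png",f(a,10));cv2.imwrite("pics/sidec.png",f(b,7))
E
```

```text
(no output)
```

View pics/topc.png

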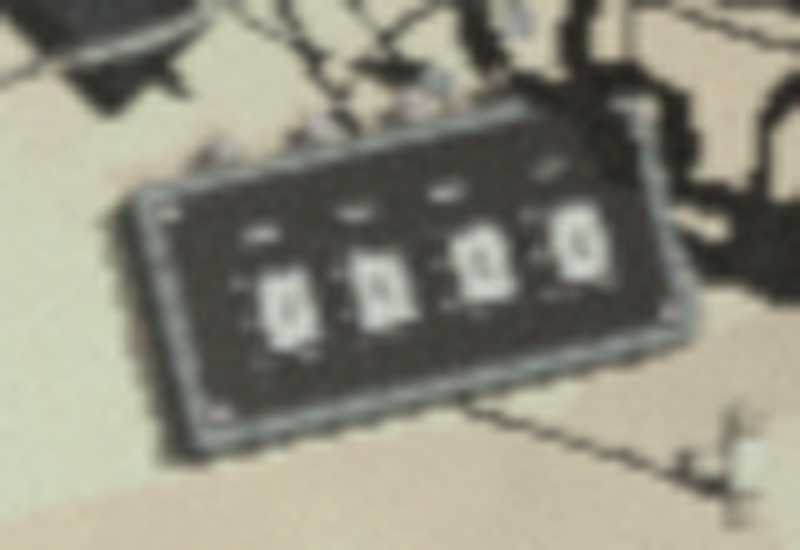

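View pics/sidec.png

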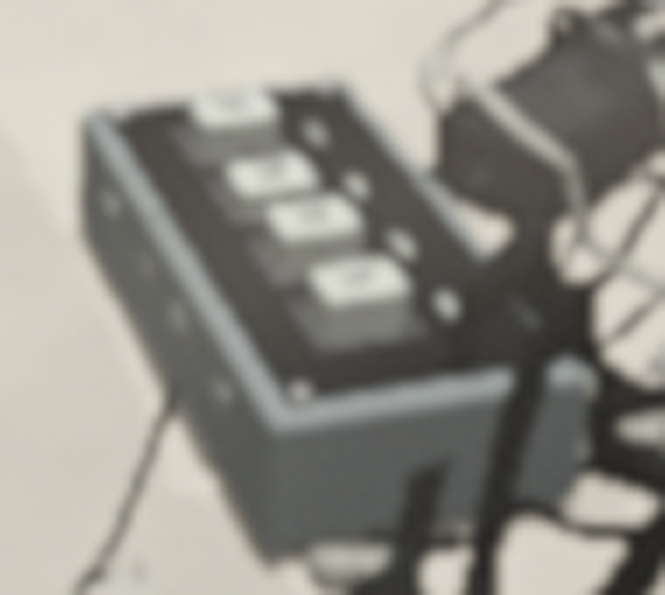

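Top crop: key centres at about (288,307), (383,290), (482,263) and (580,243). Side crop: key tops at (235,108), (271,175), (314,217) and (360,281). The gap between keys 1 and 2 is wide and the gap between 2 and 3 is narrow, so the second key from the left looks low and is probably the latched one. I'll fit the box pose.

```bash
cat > fit.py <<'E'
import pickle,numpy as np
from scipy.optimize import least_squares
C={n:pickle.load(open(n+".pkl","rb")) for n in("top","side")}
def proj(n,P):
    c=C[n];q=(np.linalg.inv(c["cam_to_world"])@np.c_[P,np.ones(len(P))].T)[:3].T*[1,-1,-1]
    q=q@c["intrinsics"].T;return q[:,:2]/q[:,2:]
def px(l,k,o):return (np.array(l)+.5)/k-.5+o
K=np.array([[-8,y,66] for y in(54,18,-18,-54)],float)
L=np.array([[50,95,50],[-50,95,50],[-50,-95,50],[50,-95,50]],float)
def W(p,Q):
    c,s=np.cos(p[2]),np.sin(p[2]);return Q@np.array([[c,-s,0],[s,c,0],[0,0,1]]).T+[p[0],p[1],0]
tk=px([(288,307),(383,290),(482,263),(580,243)],10,(310,150))
tl=px([(138,192),(203,450),(692,335),(640,98)],10,(310,150))
sk=px([(235,106),(271,173),(314,215),(360,278)],7,(250,230))
sl=px([(95,118),(280,420)],7,(250,230))
def err(p,low=1):
    Q=K.copy();Q[low,2]-=5.5 if low>=0 else 0
    return np.concatenate([(proj("top",W(p,Q))-tk).ravel()*2,(proj("top",W(p,L))-tl).ravel(),
      (proj("side",W(p,Q))-sk).ravel()*2,(proj("side",W(p,L[1:3]))-sl).ravel()])
for low in range(-1,4):
    s=least_squares(err,[520,-200,.2],args=(low,));print(low,s.x[:2].round(1),np.degrees(s.x[2]).round(2),s.cost.round(2))
    if low==1: print(W(s.x,K).round(1),s.fun.round(1))
E
python3 fit.py
```

```text
-1 [ 513.2 -346.3] 13.74 28.55
0 [ 513.4 -345.7] 13.58 33.87
1 [ 513.4 -345.7] 13.69 16.3
[[ 492.8 -295.1   66. ]
 [ 501.4 -330.1   66. ]
 [ 509.9 -365.    66. ]
 [ 518.4 -400.    66. ]] [ 0.6 -0.3  0.4 -0.8  0.8 -0.2  0.6 -0.6 -0.5 -1.1 -0.3  0.   1.8 -0.
  0.1 -3.  -0.1 -0.9  0.2 -0.5 -0.1 -0.4 -0.5 -0.6 -2.5 -2.3 -1.4  0.6]
2 [ 513.4 -345.6] 13.81 36.71
3 [ 513.4 -345.4] 13.97 36.39
```

The fit is good. The box yaw is 13.7° and the second key from the left is the low one. I'll shut the fingers and move above key 1 at (493,-295).

```bash
python3 -m crank '[[[0,0.26,0.36,0,-0.0043],[0,0.26,0.36,0,-0.0043],[0,0.26,0.36,0,-0.0043],[0,0.26,0.36,0,-0.0043],[0,0.26,0.36,0,-0.0043],[0,0.26,0.36,0,-0.0043],[0,0.26,0.36,0,-0.0043],[0,0.26,0.36,0,-0.0043]]]' 20; python3 -m crank '[[[0,0,0,-0.3,0],[0,0,0,-0.3,0],[0,0,0,-0.3,0],[0,0,0,-0.2,0],[0,0,0,-0.1,0],[0,0,0,0,0],[0,0,0,0,0],[0,0,0,0,0]]]'; python3 - <<'E'
from plant import r
import cv2,numpy as np
f=lambda m,k:cv2.resize(m,None,fx=k,fy=k,interpolation=cv2.INTER_CUBIC)
b=r.read_camera("side")["frame"];cv2.imwrite("pics/s1.png",f(b[170:315,230:360],4))
print(r.get_state())
E
```

```text
t: 0.9
tool_pos: [494.6, -293.9, 214.2]
tool_rot: [-180.0, 0.0, 13.7]
wrist_force: [-0.2, 0.4, 1.0]
gripper_width: 0.385
finger_force: 0.0
t: 1.7
tool_pos: [495.0, -296.4, 96.4]
tool_rot: [179.9, -0.1, 13.7]
wrist_force: [0.6, -0.1, -0.4]
gripper_width: 0.005
finger_force: 0.0
{'t': 1.75, 'joint_pos': array([-3.62442599e+01,  3.75767746e+00,  1.10024043e+02,  2.30348067e-03,
        6.60515687e+01,  4.00330313e+01]), 'qvel': array([-0.03343228, -0.0443163 ,  0.09888976,  0.00182172, -0.06201386,
       -0.05568338]), 'effort': array([ 5.43545859e-03, -3.58640313e+01, -3.28857672e+01,  7.86284404e-02,
       -2.47595867e-02,  2.24724026e-07]), 'tool_pos': array([ 494.98565323, -296.38924582,   96.42825991]), 'tool_rot': array([ 1.79873709e+02, -1.08847246e-01,  1.37218969e+01]), 'wrist_force': array([-0.46343823,  0.21172056, -0.72190118]), 'torque': array([ 0.02766   , -0.0269221 , -0.01444521]), 'finger_force': 0.0, 'gripper_width': 0.004635616443890744}
```

View pics/s1.png

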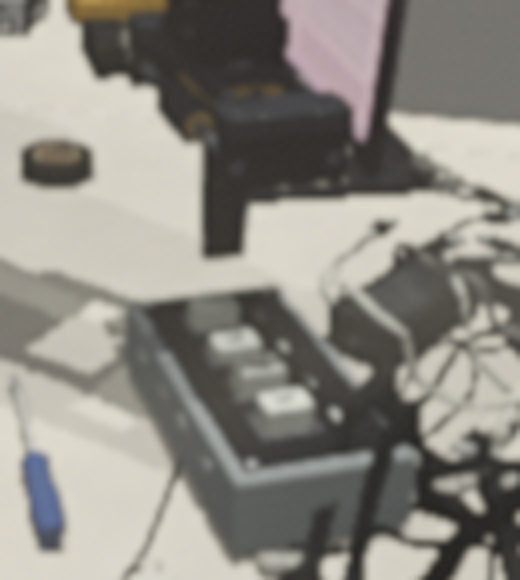

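The shut fingertip is at about (224,252) in the crop, just above key 1. I'll check its pixel against the projected TCP.

```bash
python3 - <<'E'
from fit import *
print((proj("side",np.array([[495.,-296.4,96.4],[492.8,-295.1,66],[505,-299.3,96.4]]))-[230,170])*4, (sk-[230,170])*4)
E
```

```text
-1 [ 513.2 -346.3] 13.74 28.55
0 [ 513.4 -345.7] 13.58 33.87
1 [ 513.4 -345.7] 13.69 16.3
[[ 492.8 -295.1   66. ]
 [ 501.4 -330.1   66. ]
 [ 509.9 -365.    66. ]
 [ 518.4 -400.    66. ]] [ 0.6 -0.3  0.4 -0.8  0.8 -0.2  0.6 -0.6 -0.5 -1.1 -0.3  0.   1.8 -0.
  0.1 -3.  -0.1 -0.9  0.2 -0.5 -0.1 -0.4 -0.5 -0.6 -2.5 -2.3 -1.4  0.6]
2 [ 513.4 -345.6] 13.81 36.71
3 [ 513.4 -345.4] 13.97 36.39
[[218.66968769 251.0551368 ]
 [212.34890992 297.06792847]
 [236.67360007 253.35948058]] [[212.57142857 298.85714286]
 [233.14285714 337.14285714]
 [257.71428571 361.14285714]
 [284.         397.14285714]]
```

The projection agrees with the picture to about 3 mm. Descending to key 1.

```bash
python3 -m crank '[[[0,-0.02,0.01,-0.1,0],[0,0,0,-0.1,0],[0,0,0,-0.04,0],[0,0,0,-0.02,0],[0,0,0,0,0],[0,0,0,0,0],[0,0,0,0,0],[0,0,0,0,0]]]'; python3 -m crank '[[[0,0,0,-0.01,0],[0,0,0,-0.01,0],[0,0,0,-0.01,0],[0,0,0,0,0],[0,0,0,0,0],[0,0,0,0,0],[0,0,0,0,0],[0,0,0,0,0]]]'
```

```text
t: 2.55
tool_pos: [492.3, -294.8, 69.0]
tool_rot: [180.0, -0.0, 13.7]
wrist_force: [0.2, 0.2, 0.5]
gripper_width: 0.009
finger_force: 0.0
t: 3.35
tool_pos: [492.1, -294.7, 65.8]
tool_rot: [180.0, -0.0, 13.7]
wrist_force: [0.0, 1.0, 1.7]
gripper_width: 0.003
finger_force: 1.1
```

```bash
python3 -m crank '[[[0,0,0,-0.01,0],[0,0,0,-0.005,0],[0,0,0,0,0],[0,0,0,0,0],[0,0,0,0,0],[0,0,0,0,0],[0,0,0,0,0],[0,0,0,0,0]]]'
```

```text
t: 4.15
tool_pos: [492.1, -294.7, 64.2]
tool_rot: [180.0, -0.0, 13.7]
wrist_force: [-1.5, 1.4, 3.1]
gripper_width: 0.004
finger_force: 1.8
```

Key 1 is tapped: contact at about 66 mm and 3 N. Moving to key 2.

```bash
python3 -m crank '[[[0,0,0,0.1,0],[0,0,0,0.1,0],[0,0.043,-0.175,0,0],[0,0.043,-0.175,0,0],[0,0,0,0,0],[0,0,0,-0.1,0],[0,0,0,-0.06,0],[0,0,0,-0.02,0]]]'; python3 -m crank '[[[0,0,0,-0.01,0],[0,0,0,-0.01,0],[0,0,0,0,0],[0,0,0,0,0],[0,0,0,0,0],[0,0,0,0,0],[0,0,0,0,0],[0,0,0,0,0]]]'
```

```text
t: 4.95
tool_pos: [499.6, -328.5, 64.1]
tool_rot: [-179.8, 0.1, 13.8]
wrist_force: [0.2, 0.3, 0.1]
gripper_width: 0.007
finger_force: 0.0
t: 5.75
tool_pos: [500.7, -329.7, 64.2]
tool_rot: [180.0, -0.0, 13.7]
wrist_force: [0.4, -0.2, 0.2]
gripper_width: 0.003
finger_force: 0.0
```

No force at 64.2, so key 2 is low and must be the latched one. I'll go on down to touch it lightly.

```bash
python3 -m crank '[[[0,0,0,-0.01,0],[0,0,0,-0.01,0],[0,0,0,-0.01,0],[0,0,0,-0.005,0],[0,0,0,0,0],[0,0,0,0,0],[0,0,0,0,0],[0,0,0,0,0]]]'
```

```text
t: 6.55
tool_pos: [500.7, -329.6, 60.9]
tool_rot: [-180.0, 0.0, 13.7]
wrist_force: [-1.2, 1.8, 3.7]
gripper_width: 0.003
finger_force: 2.0
```

Key 2 is latched: 3.7 N at 60.9 mm without giving. Moving to keys 3 and 4.

```bash
python3 -m crank '[[[0,0,0,0.12,0],[0,0,0,0.12,0],[0,0.043,-0.175,0,0],[0,0.043,-0.175,0,0],[0,0,0,0,0],[0,0,0,-0.1,0],[0,0,0,-0.06,0],[0,0,0,-0.02,0]]]'; python3 -m crank '[[[0,0,0,-0.01,0],[0,0,0,-0.015,0],[0,0,0,0,0],[0,0,0,0,0],[0,0,0,0,0],[0,0,0,0,0],[0,0,0,0,0],[0,0,0,0,0]]]'
```

```text
t: 7.35
tool_pos: [508.5, -363.4, 65.2]
tool_rot: [-179.9, 0.1, 13.8]
wrist_force: [-1.8, 2.0, 3.0]
gripper_width: 0.002
finger_force: 1.4
t: 8.15
tool_pos: [509.5, -364.6, 64.3]
tool_rot: [180.0, -0.0, 13.7]
wrist_force: [-0.6, 3.4, 3.7]
gripper_width: 0.008
finger_force: 1.8
```

```bash
python3 -m crank '[[[0,0,0,0.1,0],[0,0,0,0.1,0],[0,0.043,-0.175,0,0],[0,0.043,-0.175,0,0],[0,0,0,0,0],[0,0,0,-0.1,0],[0,0,0,-0.06,0],[0,0,0,0,0]]]'; python3 -m crank '[[[0,0,0,-0.01,0],[0,0,0,-0.015,0],[0,0,0,-0.015,0],[0,0,0,0,0],[0,0,0,0,0],[0,0,0,0,0],[0,0,0,0,0],[0,0,0,0,0]]]'
```

```text
t: 8.95
tool_pos: [516.9, -398.4, 66.4]
tool_rot: [-179.9, 0.1, 13.8]
wrist_force: [-0.2, 1.3, 0.6]
gripper_width: 0.006
finger_force: 0.2
t: 9.75
tool_pos: [518.1, -399.6, 64.3]
tool_rot: [180.0, -0.0, 13.7]
wrist_force: [-1.5, 1.9, 3.1]
gripper_width: 0.004
finger_force: 1.7
```

All four keys are tapped. Back to key 2 for the firm press.

```bash
python3 -m crank '[[[0,0,0,0.1,0],[0,0,0,0.1,0],[0,-0.057,0.233,0,0],[0,-0.057,0.233,0,0],[0,-0.058,0.234,0,0],[0,0,0,0,0],[0,0,0,-0.1,0],[0,0,0,-0.1,0]]]'; python3 -m crank '[[[0,0,0,-0.02,0],[0,0,0,-0.02,0],[0,0,0,-0.02,0],[0,0,0,-0.01,0],[0,0,0,0,0],[0,0,0,0,0],[0,0,0,0,0],[0,0,0,0,0]]]'
```

```text
t: 10.55
tool_pos: [501.3, -330.9, 64.3]
tool_rot: [179.9, -0.1, 13.7]
wrist_force: [-0.4, -1.0, -0.4]
gripper_width: 0.004
finger_force: 0.0
t: 11.35
tool_pos: [500.2, -330.1, 58.6]
tool_rot: [-179.9, 0.1, 13.7]
wrist_force: [-6.0, 2.8, 11.1]
gripper_width: 0.003
finger_force: 5.5
```

```bash
python3 -m crank '[[[0,0,0,-0.01,0],[0,0,0,-0.01,0],[0,0,0,-0.01,0],[0,0,0,0,0],[0,0,0,0,0],[0,0,0,0,0],[0,0,0,0,0],[0,0,0,0,0]]]'
```

```text
t: 12.15
tool_pos: [500.2, -330.1, 57.1]
tool_rot: [-179.9, 0.1, 13.7]
wrist_force: [-10.2, 5.7, 19.1]
gripper_width: 0.006
finger_force: 9.3
```

The key is fully in, at 19 N against the stop. I'll lift, move away and look.

```bash
python3 -m crank '[[[0,0,0,0.05,0],[0,0,0,0.1,0],[0,0,0,0.3,0],[0,0,0,0.4,0],[0,0,0,0.4,0],[0,-0.2,-0.3,0.2,0],[0,-0.2,-0.3,0,0],[0,-0.2,-0.3,0,0]]]'; python3 -m crank '[[[0,-0.3,-0.2,0,0],[0,-0.3,-0.2,0,0],[0,-0.3,-0.2,0,0],[0,-0.2,-0.2,0,0],[0,0,0,0,0],[0,0,0,0,0],[0,0,0,0,0],[0,0,0,0,0]]]'; python3 - <<'E'
from plant import r
import cv2
f=lambda m,k:cv2.resize(m,None,fx=k,fy=k,interpolation=cv2.INTER_CUBIC)
cv2.imwrite("pics/s2.png",f(r.read_camera("side")["frame"][230:315,250:345],7))
E
```

```text
t: 12.95
tool_pos: [440.6, -421.4, 200.6]
tool_rot: [179.9, -0.1, 13.8]
wrist_force: [-0.5, -0.5, -0.3]
gripper_width: 0.007
finger_force: 0.0
t: 13.75
tool_pos: [331.5, -499.0, 199.0]
tool_rot: [-180.0, -0.0, 13.8]
wrist_force: [0.3, -0.6, 0.2]
gripper_width: 0.004
finger_force: 0.0
```

View pics/s2.png

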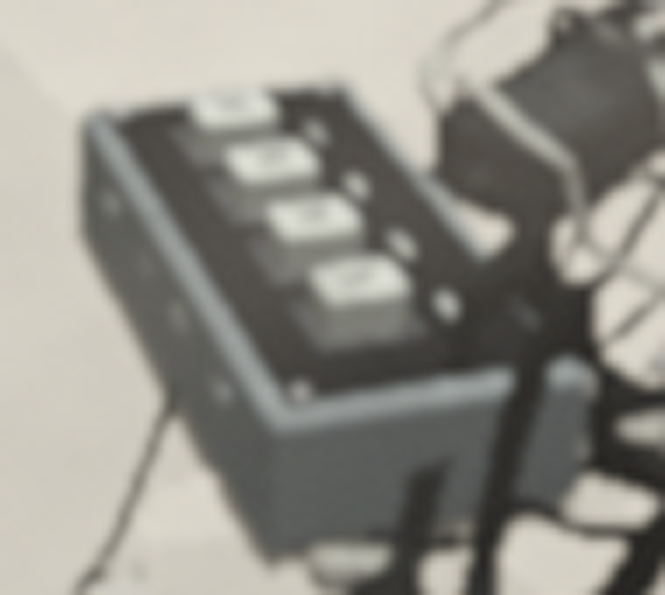

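Key 2 has risen from row 175 to about 160 in the crop, and all four keys are now level and evenly spaced. The hand is clear, so I'll hand the job in.

```bash
python3 -c "from plant import r; print(r.close_job())"
```

```text
the job is handed in; nothing more can be done
None
```

I tapped all four keys from left to right, found the second from the left latched and pressed it until it let go. The last picture shows all four keys level with the hand clear. The job is handed in, but no verdict came back.

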